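# Set up the bench spindle sander with the thick drum

## Robot

A 6-joint arm with a two-finger parallel gripper is mounted at the origin on the work surface. World frame = base frame: x ahead of the robot, y to its left, z up, the work surface at z = 0. Lengths are in m, angles in degrees, forces in N, time in s.
With the tool pointing down it reaches from about 0.425 to 0.95 m from the base axis. Payload 14.7 kg.
Tool frame: the origin (TCP) lies at the very end of the fingers, on their centre line; the grasp point (between the pads) lies 19 mm behind it; z points along the fingers, y is the line along which they close (so a half turn about z gives the same grasp; the last joint's range is limited). The gripper opens to 85 mm and grips with 20 to 120 N. Pads are 22 mm wide; open, the fingers measure 114 mm over their backs; the gripper's body (76 mm by 85 mm) begins 54 mm behind the grasp point. The pads swing forward as they close: fully open they stand 13 mm farther back than shut.
Start: joints at [-71.826, 27.513, 91.461, -0, 61.026, -2.67], TCP at [0.231, -0.607, 0.231] pointing down, gripper open.
Joint ranges: [-157.49, 157.49], [-46.99, 117.5], [13.45, 153.17], [-89.5, 269.5], [5.16, 153.95], [-167.48, 167.48]. Speed limits (degrees/s): [108.29, 108.29, 136.94, 172.46, 172.46, 172.46].

## Interface

Orientations are given as [roll, pitch, yaw] about the fixed x, y, z axes, in that order (R = Rz(yaw) Ry(pitch) Rx(roll)).
In Python, from workcell import robot, imaging, readout, close_job gives the robot as it stands (robot), with the cameras (imaging), the readings (readout) and the job as plain functions.
- The arm moves only by the tool run_rows, called after "Call:" as name(argument=value, ...), one argument or row to a line, values as JSON. Schema: {"type":"object","properties":{"plan":{"type":"array","items":{"type":"array","items":{"type":"number"},"minItems":4,"maxItems":4},"minItems":1,"maxItems":5},"finger_gap":{"type":"number"},"clamp_n":{"type":"number"},"only":{"type":"string"},"quiet":{"type":"boolean"},"lines":{"type":"string"}},"required":["plan"],"additionalProperties":false}. plan is a list of rows, 1 to 5 of them, each of 4 numbers: dx, dy, dz in m, then a turn about the tool's z in degrees; each row is the pose to reach, as a shift and turn from the pose commanded when the call began, along the tool's axes at that moment; what a row does not reach only later rows make up. A row lasts 1/12 s, in which the tool goes at most 0.0417 m and 7.16 degrees, less where a joint would pass 70% of its speed; a pose out of reach is approached as far as the arm can. finger_gap is the finger opening in m, set as the call begins (left out keeps the last). The fingers move at their own pace and stop on an object; clamp_n is the grip in N (left out, the last holds). Time passes only in rows, so rows that do not move let the fingers close. The tool returns the time, the measured TCP pose, the force, the opening and the grip force at its end. only (a regular expression) keeps the lines of the reply that match it, lines (a string "A,B") keeps lines A to B, and quiet returns only ok. Input that does not fit is refused with a message, and nothing moves.
- readout.observe(): the state, without advancing time (a new reading comes with each control period).
- imaging.camera(name): name is "scene" or "top"; returns a dict with "color" (400x640x3 uint8, red, green, blue), "fx", "fy", "cx", "cy" (pixels), "view" (4x4, takes a point from world to camera coordinates). Camera axes: x right, y up, looking along -z (the intrinsics and any distortion apply to the point x, -y, -z); pixel columns grow to the right and rows downward; lengths in m; the calibration is good to about 2 mm. A picture is of the moment at which its call begins. There is no depth.
- close_job(): hands the job in; it is judged then, once.
The state is a dict: "t": time; "joints": joint angles; "joint_velocities": joint speeds; "joint_torque": joint torques, N m; "ee_pos": TCP position; "tool_rot": TCP orientation; "ft_force": force on the tool from outside, world axes, zero at the start; "torque": the same for the moment, N m; "opening": finger opening in m; "finger_force": force on a finger pad.
Only numpy, scipy, OpenCV 4.12 (cv2) and the standard library are available. Lean on these libraries where they do the work, as an engineer would, in place of code of your own. Each camera call takes 0.05 s, during which the arm holds its last target. There are 200 camera calls.

## Task

Set up the spindle sander for the thick drum: over the bare spindle put first the wide steel washer, then the thick sanding drum, then the small steel washer, and last the black cap, each set all the way down on the one below. Leave the thin drum, the tin and the clamp where they are.

Things in the scene. Friction and masses are not known exactly. Their poses are not given: they have to be found in the camera images.
- sander: fixed round steel table of the spindle sander, 160 mm across and 12 mm thick, lying on the bench, with an upright steel spindle at its centre: 14 mm in diameter, from 12 to 102 mm above the bench, then tapering over 20 mm to a 6 mm tip at 122 mm. Origin: centre of the underside, at bench height (z = 0), on the spindle's axis; z up
- spindle_tip (a point): the tip of the spindle, on its axis, 122 mm above the bench
- wide_washer: flat steel ring, 60 mm outside diameter, 22 mm bore, 12 mm thick, 0.15 to 0.3 kg, lying flat. Origin: on its axis, at the underside; z up
- thick_drum: the thicker of the two brown sanding drums, an upright tube 50 mm outside diameter, 22 mm bore right through, 60 mm tall, 0.1 to 0.2 kg. Origin: on its axis, at the underside; z up
- small_washer: flat steel ring, 44 mm outside diameter, 22 mm bore, 12 mm thick, 0.07 to 0.14 kg, lying flat. Origin: on its axis, at the underside; z up
- cap: black plastic slip-on cap, a round knob 34 mm in diameter and 40 mm tall with a closed top, 0.03 to 0.07 kg; standing mouth down, its blind hole underneath is 22 mm across and 32 mm deep. No thread: it just drops on. Origin: on its axis, at the underside (the mouth); z up
- thin_drum: the thinner brown sanding drum, an upright tube 34 mm outside diameter, 22 mm bore, 60 mm tall; not wanted, to be left standing. Origin: on its axis, at the underside; z up
- tin: round metal tin with paper label, 66 mm across, 60 mm tall, to be left alone. Origin: centre of its underside; z up
- clamp: red C-clamp lying flat, about 80 by 125 mm, 18 mm high at most, to be left alone. Origin: middle of the clamp at bench height; z up

How it is judged (in metres and radians):
On the way, in this order (a step that is already met when the one before it is completed fails the run):
1. the wide washer lies flat on the steel table round the spindle (horizontal distance between wide_washer and sander below 0.009 m and z of wide_washer in the frame of sander between 0.008 and 0.016 m and angle between wide_washer's own z axis and vertical below 0.12 rad and linear speed of wide_washer below 0.02 m/s and contact force between the fingers and wide_washer below 0.1 N), for 0.2 s.
2. the thick drum stands on the wide washer (horizontal distance between thick_drum and sander below 0.009 m and z of thick_drum in the frame of sander between 0.02 and 0.028 m and angle between thick_drum's own z axis and vertical below 0.12 rad and linear speed of thick_drum below 0.02 m/s and contact force between the fingers and thick_drum below 0.1 N), for 0.2 s.
3. the small washer lies flat on the thick drum (horizontal distance between small_washer and sander below 0.009 m and z of small_washer in the frame of sander between 0.08 and 0.088 m and angle between small_washer's own z axis and vertical below 0.12 rad and linear speed of small_washer below 0.02 m/s and contact force between the fingers and small_washer below 0.1 N), for 0.2 s.
4. the black cap sits over the spindle's tip, down on the small washer (horizontal distance between cap and sander below 0.009 m and z of cap in the frame of sander between 0.092 and 0.1 m and angle between cap's own z axis and vertical below 0.12 rad and linear speed of cap below 0.02 m/s and contact force between the fingers and cap below 0.1 N), for 0.2 s.
At the end, for the whole second after the job is handed in: On the spindle, from the table up: wide washer, thick drum, small washer, cap; each within 9 mm of the spindle's axis, within 4 mm of its height when resting on the one below, upright within 0.12 rad (7 degrees), at rest and released (all of step 1 and all of step 2 and all of step 3 and all of step 4); the robot touches nothing.
It fails at once if the thin drum is moved more than 30 mm or tipped (distance of thin_drum from where it was at the start of the episode above 0.03 m or angle between thin_drum's own z axis and vertical above 0.5 rad).
It fails at once if the tin is moved more than 30 mm or tipped (distance of tin from where it was at the start of the episode above 0.03 m or angle between tin's own z axis and vertical above 0.5 rad).
It fails at once if the clamp is moved more than 30 mm or tipped (distance of clamp from where it was at the start of the episode above 0.03 m or angle between clamp's own z axis and vertical above 0.5 rad).
It also fails if it takes over 128 s, if anything falls off the work surface, if the arm or the gripper's body presses on something with over 40 N, if the wrist force passes 120 N, or if a joint passes its speed limit or range.

## Working session

There is one attempt and no reset: what is moved stays moved. The work goes in short steps, Python scripts to look and compute and a tool call to move; the robot and the scene stay as the last step left them, time stands still between calls to the robot, and variables do not carry over. Pictures are saved under pics/ and viewed, at most 15 in all, crops included, and the job is handed in when it is done.

```bash
ls; mkdir -p pics
```

Run:
```python
from workcell import robot, imaging, readout, close_job
import cv2,numpy as np
print(readout.observe())
for n in("scene","top"):
    c=imaging.camera(n); cv2.imwrite(f"pics/{n}0.png",c["color"][:,:,::-1]); print(n,c["fx"],c["fy"],c["cx"],c["cy"],np.round(c["view"],3).tolist(),[k for k in c])
```

```text
pics
workcell.py
{'t': 0.0, 'joints': array([-7.18264327e+01,  2.75492463e+01,  9.14949218e+01,  1.34788322e-03,
        6.10266125e+01, -2.67268152e+00]), 'joint_velocities': array([-0.10074415,  0.00485628,  0.02192463,  0.0484853 ,  0.05814671,
       -0.00063271]), 'joint_torque': array([-3.17309583e-03, -9.50643969e+01, -4.30183446e+01, -8.89232581e-07,
        1.21312411e-02,  6.66514097e-05]), 'ee_pos': array([ 0.23117474, -0.60704464,  0.23067167]), 'tool_rot': array([-1.79929351e+02, -4.47761202e-03,  2.08455924e+01]), 'ft_force': array([-0.37114747,  0.35695793, -0.30071741]), 'torque': array([-0.02643442, -0.00091746, -0.02876941]), 'finger_force': 0.0, 'opening': 0.08590332571670656}
scene 400.3779813841758 400.3779813841758 322.33762608921546 200.16737232364514 [[0.23, 0.973, -0.016, -0.107], [-0.819, 0.202, 0.537, 0.396], [0.525, -0.111, 0.844, -1.205], [0.0, 0.0, 0.0, 1.0]] ['color', 'fx', 'fy', 'cx', 'cy', 'view']
top 482.268617585486 482.268617585486 321.31881568551955 194.68229863869303 [[0.013, -1.0, -0.013, -0.003], [0.99, 0.011, 0.138, -0.587], [-0.138, -0.014, 0.99, -1.208], [0.0, 0.0, 0.0, 1.0]] ['color', 'fx', 'fy', 'cx', 'cy', 'view']
```

View pics/scene0.png

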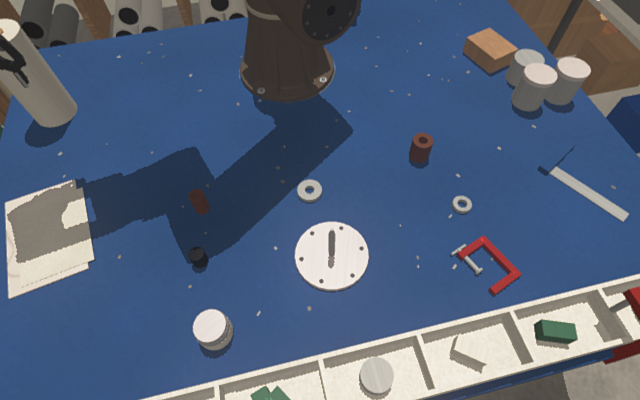

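View pics/top0.png

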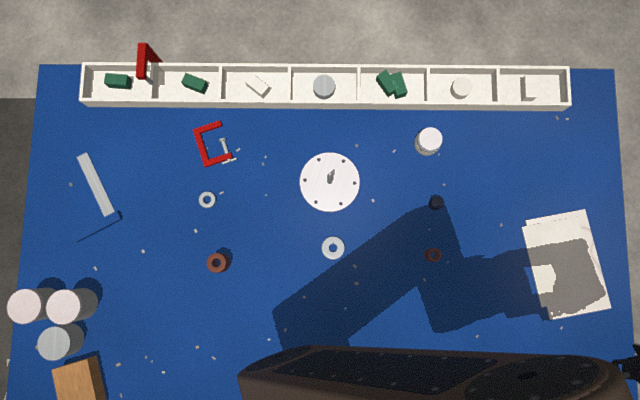

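The top view shows the sander at (330,182), the wide washer at (333,248), the small washer at (207,200), the thick drum at (217,262), the cap at (436,202), the thin drum at (433,255) and the tin at (429,141). In the scene view these are at (331,256), (310,190), (462,204), (421,148), (199,257), (199,200) and (213,328). I'll make enlarged crops next.

Run:
```python
import cv2,numpy as np
T=[(330,182),(333,248),(207,200),(217,262),(436,202),(433,255)];S=[(331,256),(310,190),(462,204),(421,148),(199,257),(199,200)]
rows=[]
for n,P in(("top",T),("scene",S)):
    im=cv2.imread(f"pics/{n}0.png"); cs=[]
    for i,(u,v) in enumerate(P):
        h=40 if i==0 else 20
        c=cv2.resize(im[v-h:v+h,u-h:u+h],(260,260),interpolation=cv2.INTER_CUBIC)
        if i>3: c=cv2.convertScaleAbs(c,alpha=2.5)
        cs.append(c)
    rows+= [np.hstack(cs[:3]),np.hstack(cs[3:])]
cv2.imwrite("pics/crops_t.png",np.vstack(rows[:2]));cv2.imwrite("pics/crops_s.png",np.vstack(rows[2:]))
```

```text
(no output)
```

View pics/crops_t.png

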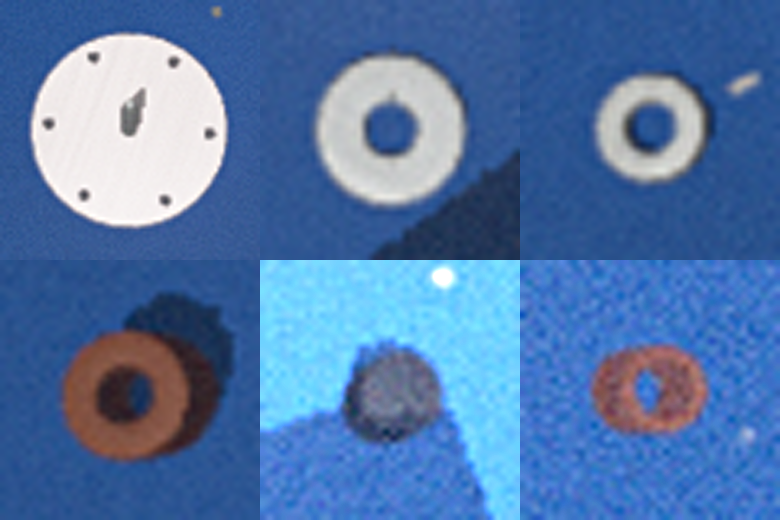

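View pics/crops_s.png

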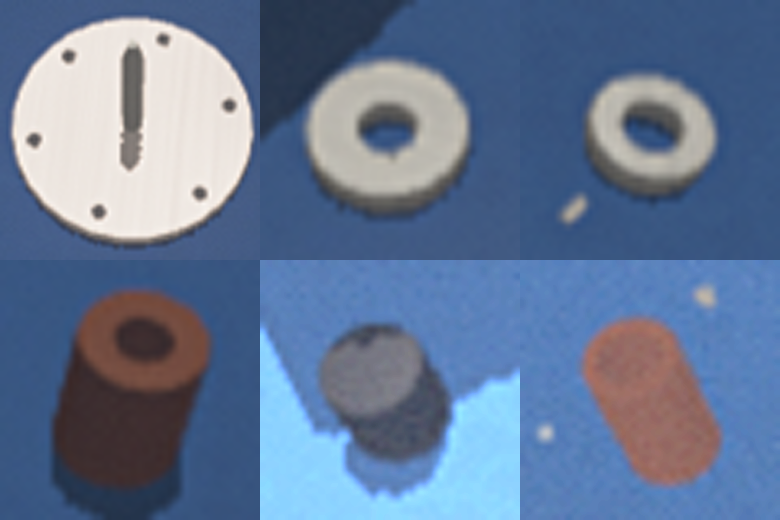

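The crops show clean, separable top faces for the washers, the thick drum and the cap. The spindle tip is at about (331,230) in the scene view. Next I'll fit ellipses to the top faces in both views and triangulate.

Create h.py:
```python
import cv2,numpy as np
def ray(c,u,v):
    V=np.array(c["view"]);d=np.array([(u-c["cx"])/c["fx"],-(v-c["cy"])/c["fy"],-1.]);R=V[:3,:3]
    d=R.T@d; return -R.T@V[:3,3], d/np.linalg.norm(d)
def plane(c,uv,z):
    o,d=ray(c,*uv); return o+d*(z-o[2])/d[2]
def tri(cs,uvs):
    A=np.zeros((3,3));b=np.zeros(3);L=[]
    for c,uv in zip(cs,uvs):
        o,d=ray(c,*uv);M=np.eye(3)-np.outer(d,d);A+=M;b+=M@o;L.append((M,o))
    p=np.linalg.solve(A,b); return p,[np.linalg.norm(M@(p-o)) for M,o in L]
def project(c,p):
    q=np.array(c["view"])@np.r_[p,1]; return c["cx"]-c["fx"]*q[0]/q[2], c["cy"]+c["fy"]*q[1]/q[2]
def face(c,seed,kind,r,th=None):
    """ellipse of the top face near seed; kind: bright / brown / dark"""
    u,v=seed;K=4;im=cv2.resize(c["color"][v-r:v+r,u-r:u+r],None,fx=K,fy=K,interpolation=cv2.INTER_CUBIC).astype(int)
    R,G,B=im[...,0],im[...,1],im[...,2]
    m={"bright":R>(th or 120),"brown":(R>(th or 90))&(R>B+15)}[kind] if kind!="cap" else (B-R<22)&(R>th)&(R<120)
    m=cv2.morphologyEx(m.astype(np.uint8),cv2.MORPH_OPEN,np.ones((5,5)))
    cn,_=cv2.findContours(m,cv2.RETR_EXTERNAL,cv2.CHAIN_APPROX_NONE)
    k=max(cn,key=cv2.contourArea); e=cv2.fitEllipse(cv2.convexHull(k))
    return (u-r+(e[0][0]+.5)/K-.5, v-r+(e[0][1]+.5)/K-.5), np.round(np.array(e[1])/K,1)
```

Run:
```python
from h import *; from workcell import robot, imaging, readout, close_job
t=imaging.camera("top");s=imaging.camera("scene")
for n,a,b,k,r,th in [("sander",(330,182),(331,256),"bright",45,(120,140)),("wide",(333,248),(310,190),"bright",20,(110,150)),("small",(207,200),(462,204),"bright",14,(110,140)),
  ("drum",(217,262),(421,148),"brown",22,(80,85)),("cap",(436,202),(199,257),"cap",12,(28,28)),("tin",(429,141),(213,328),"bright",25,(150,150))]:
    ea=face(t,a,k,r,th[0]);eb=face(s,b,k,r,th[1]); p,res=tri((t,s),(ea[0],eb[0]))
    print(n,np.round(ea[0],1),ea[1],np.round(eb[0],1),eb[1],np.round(p,4),np.round(res,4))
```

```text
sander [329.2 181.6] [60.  60.6] [331.3 255.2] [68.7 74.2] [ 0.6275 -0.0172  0.003 ] [0.0008 0.0008]
wide [332.6 247.6] [23.  23.3] [309.1 189.4] [20.2 24.3] [ 0.4519 -0.0279  0.0101] [0.0009 0.0009]
small [206.6 199.2] [16.4 16.8] [461.9 203.1] [14.9 19.3] [0.5751 0.308  0.0107] [0.0009 0.0009]
drum [216.  262.4] [19.2 19.7] [422.7 140.1] [14.9 20.2] [0.4096 0.265  0.0583] [0.0006 0.0006]
cap [436.9 202. ] [11.6 12.4] [197.7 256.8] [18.  22.2] [ 0.5732 -0.2974  0.0244] [0.0006 0.0006]
tin [430.  138.7] [23.9 24.2] [209.  325.2] [30.7 36. ] [ 0.7345 -0.2772  0.0564] [0.0009 0.0009]
```

Run:
```python
from h import *; from workcell import robot, imaging, readout, close_job
t=imaging.camera("top");s=imaging.camera("scene")
print("cams",ray(t,0,0)[0],ray(s,0,0)[0])
p=plane(t,(329.2,181.6),.012);print("disc top",p, "scene",plane(s,(331.3,255.2),.006))
q=np.r_[p[:2],.122];print("tip proj",project(t,q),project(s,q),"base",project(t,p),project(s,p))
print("cap",tri((t,s),((436.8,201.7),(196.2,253.9))))
for n,a,b,z in(("wide",(332.6,247.6),(309.1,189.4),.012),("small",(206.6,199.2),(461.9,203.1),.012),("drum",(216,262.4),(422.7,140.1),.06),("cap",(436.8,201.7),(196.2,253.9),.04)):
    print(n,plane(t,a,z),plane(s,b,z))
o=[cv2.resize(im[y-30:y+10,x-20:x+20],(400,400),interpolation=cv2.INTER_NEAREST) for im,x,y in((t["color"],330,192),(s["color"],331,250))]
cv2.imwrite("pics/tip.png",np.hstack(o)[:,:,::-1])
```

```text
cams [ 0.41445377 -0.01417677  1.2773205 ] [ 0.98234355 -0.10901892  0.80258854]
disc top [ 0.62626724 -0.01639901  0.012     ] scene [ 0.6286842  -0.01823276  0.006     ]
tip proj (np.float64(329.36038990258993), np.float64(174.13392767860623)) (np.float64(332.11275991333736), np.float64(228.55690164191566)) base (np.float64(329.19999999999993), np.float64(181.60000000000002)) (np.float64(331.8624474695425), np.float64(252.84813361398088))
cap (array([ 0.57247962, -0.29565739,  0.03720077]), [np.float64(0.0007935695234087366), np.float64(0.0007935695234088595)])
wide [ 0.45187499 -0.02713345  0.012     ] [ 0.45302897 -0.02896302  0.012     ]
small [0.57540099 0.30840584 0.012     ] [0.57551762 0.30645534 0.012     ]
drum [0.40988571 0.26519295 0.06      ] [0.41080854 0.26357862 0.06      ]
cap [ 0.5720787  -0.29421053  0.04      ] [ 0.57390536 -0.29578845  0.04      ]
```

View pics/tip.png

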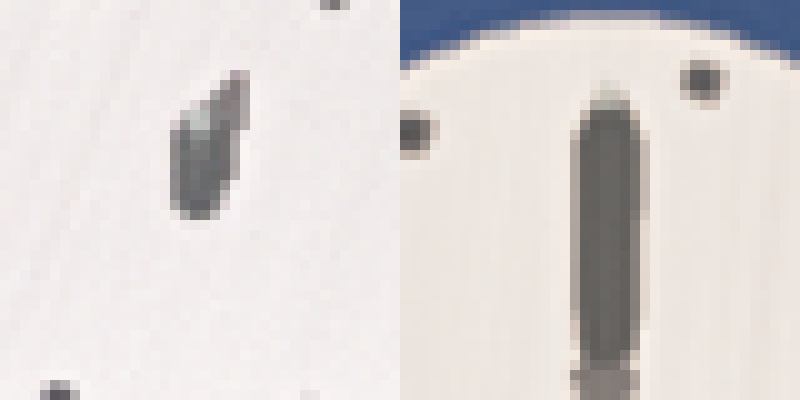

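Everything is measured. Averaged over both views, the axes are: sander (0.627,-0.017), wide washer (0.4525,-0.028), small washer (0.5755,0.3075), drum (0.4105,0.264) and cap (0.573,-0.295). The tip crop shows the tip at (331,228.5) in the scene view, which agrees. I'll start by moving and turning to yaw 0.

Call:
run_rows(
  plan=[
    [0.024,-0.029,0,5],
    [0.048,-0.059,0,10],
    [0.072,-0.088,0,15],
    [0.096,-0.118,0,20.85],
    [0.12,-0.147,0,20.85],
  ],
  finger_gap=0.085,
  clamp_n=40,
)

```text
t: 0.72
ee_pos: [0.2912, -0.4255, 0.2312]
tool_rot: [-180.0, -0.0, -0.4]
ft_force: [1.0, -0.0, -1.1]
opening: 0.085
finger_force: 0.0
```

Call:
run_rows(
  plan=[
    [0,0,0,0],
  ],
)

```text
t: 0.8
ee_pos: [0.2918, -0.4215, 0.2312]
tool_rot: [-179.8, 0.0, 0.1]
ft_force: [0.4, -0.6, -0.1]
opening: 0.085
finger_force: 0.0
```

Call:
run_rows(
  plan=[
    [0.016,-0.038,0,0],
    [0.032,-0.076,0,0],
    [0.048,-0.114,0,0],
    [0.064,-0.152,0,0],
    [0.08,-0.19,0,0],
  ],
  quiet=true,
)

```text
ok
```

Call:
run_rows(
  plan=[
    [0.016,-0.038,0.01,0],
    [0.032,-0.076,0.03,0],
    [0.048,-0.114,0.06,0],
    [0.064,-0.152,0.09,0],
    [0.081,-0.204,0.12,0],
  ],
  finger_gap=0.075,
)

```text
t: 1.63
ee_pos: [0.4403, -0.0676, 0.1329]
tool_rot: [180.0, -0.1, 0.0]
ft_force: [0.6, -1.3, 0.3]
opening: 0.0747
finger_force: 0.0
```

Call:
run_rows(
  plan=[
    [0,0,0,0],
    [0,0,0,0],
  ],
)

```text
t: 1.8
ee_pos: [0.4393, -0.0674, 0.1328]
tool_rot: [-180.0, 0.1, 0.2]
ft_force: [0.3, 0.5, -0.7]
opening: 0.075
finger_force: 0.0
```

```bash
python3 -c "
from workcell import robot, imaging, readout, close_job;import numpy as np
o=readout.observe();print(np.round(o['ee_pos'],4),o['tool_rot'])"
```

```text
[ 0.4393 -0.0674  0.1328] [-1.79969280e+02  1.30680424e-01  2.25954662e-01]
```

Call:
run_rows(
  plan=[
    [0.007,-0.02,0.02,0],
    [0.0132,-0.0394,0.04,0],
    [0.0132,-0.0394,0.07,0],
    [0.0132,-0.0394,0.1,0],
    [0.0132,-0.0394,0.11,0],
  ],
  finger_gap=0.075,
  quiet=true,
)

```text
ok
```

Call:
run_rows(
  plan=[
    [0,0,0,0],
    [0,0,0.006,0],
    [0,0,0.012,0],
    [0,0,0.012,0],
  ],
)

```text
t: 2.55
ee_pos: [0.4534, -0.0302, 0.0121]
tool_rot: [180.0, -0.1, -0.0]
ft_force: [-0.7, 0.4, -0.2]
opening: 0.0747
finger_force: 0.0
```

Run:
```python
from workcell import robot, imaging, readout, close_job; import cv2,numpy as np
o=readout.observe();print(np.round(o['ee_pos'],4))
a=imaging.camera("scene")["color"];b=imaging.camera("top")["color"]
cv2.imwrite("pics/g1.png",np.hstack([cv2.resize(a[130:250,240:390],(400,320)),cv2.resize(b[200:280,280:380],(400,320))])[:,:,::-1])
```

```text
[ 0.4534 -0.0302  0.0121]
```

View pics/g1.png

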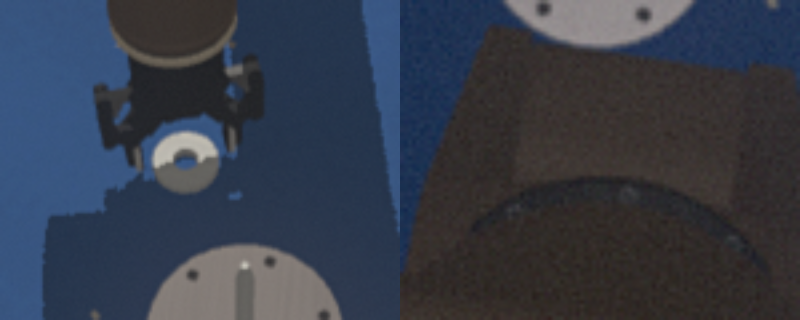

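The picture shows the open fingers straddling the washer, which is centred between them at about (185,160). I'll lower and close.

Call:
run_rows(
  plan=[
    [0,0.0,0.004,0],
    [0,0,0.008,0],
    [0,0,0.008,0],
  ],
  only="ee_pos|ft|open",
)

```text
ee_pos: [0.4528, -0.0297, 0.0034]
ft_force: [-1.4, 0.2, 0.2]
opening: 0.0751
```

Call:
run_rows(
  plan=[
    [0,0,0.002,0],
    [0,0,0.004,0],
    [0,0,0.004,0],
  ],
  only="ee_pos|ft|open",
)

```text
ee_pos: [0.4527, -0.0297, -0.0006]
ft_force: [-0.5, 0.4, -0.6]
opening: 0.075
```

Call:
run_rows(
  plan=[
    [0,0,0,0],
    [0,0,0,0],
    [0,0,0,0],
    [0,0,0,0],
  ],
  finger_gap=0.05,
  clamp_n=40,
  only="ee_pos|ft|open|finger",
)

```text
ee_pos: [0.4528, -0.0296, 0.0003]
ft_force: [-2.2, 2.3, 15.0]
opening: 0.058
finger_force: 39.4
```

Call:
run_rows(
  plan=[
    [0,0,-0.01,0],
    [0,0,-0.045,0],
    [0,0,-0.085,0],
    [0,0,-0.125,0],
    [0,0,-0.15,0],
  ],
  clamp_n=60,
  quiet=true,
)

```text
ok
```

Call:
run_rows(
  plan=[
    [0.034,-0.002,0,0],
    [0.07,-0.005,0,0],
    [0.106,-0.008,0,0],
    [0.142,-0.011,0,0],
    [0.1745,-0.0113,0,0],
  ],
  quiet=true,
)

```text
ok
```

Call:
run_rows(
  plan=[
    [0,0,0,0],
    [0,0,0,0],
  ],
)

```text
t: 4.48
ee_pos: [0.6282, -0.0183, 0.1496]
tool_rot: [180.0, 0.0, 0.0]
ft_force: [-0.6, 0.3, -2.0]
opening: 0.0571
finger_force: 65.0
```

Run:
```python
from workcell import robot, imaging, readout, close_job; import cv2,numpy as np
o=readout.observe();print(np.round(o['ee_pos'],4))
a=imaging.camera("scene")["color"];b=imaging.camera("top")["color"]
cv2.imwrite("pics/g2.png",np.hstack([cv2.resize(a[140:300,240:420],(450,400)),cv2.resize(b[140:260,270:390],(350,400))])[:,:,::-1])
```

```text
[ 0.6282 -0.0183  0.1496]
```

View pics/g2.png

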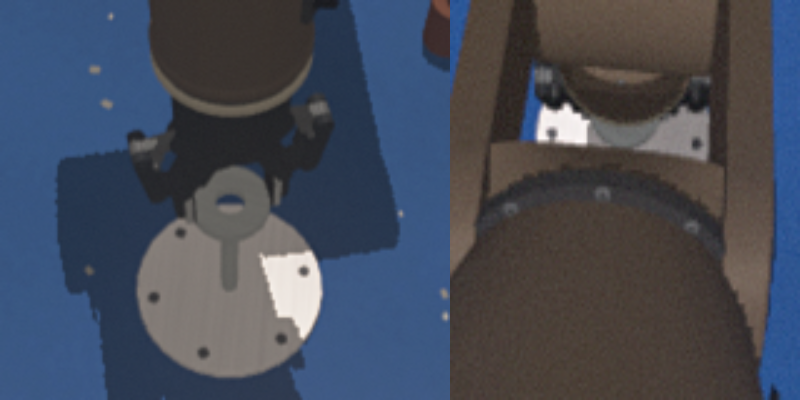

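The washer's hole, at crop (230,202), lines up with the spindle column at x=230. I'll lower it as far as the palm allows and release.

Call:
run_rows(
  plan=[
    [-0.001,0,0.015,0],
    [-0.001,0,0.035,0],
    [-0.001,0,0.055,0],
    [-0.001,0,0.075,0],
    [-0.001,0,0.09,0],
  ],
  only="ee_pos|ft|open",
)

```text
ee_pos: [0.6244, -0.0185, 0.0587]
ft_force: [0.2, 1.6, -1.3]
opening: 0.0568
```

Call:
run_rows(
  plan=[
    [0,0,0,0],
  ],
  only="ee_pos|ft|open",
)

```text
ee_pos: [0.6238, -0.0184, 0.0575]
ft_force: [-0.5, 0.4, -2.0]
opening: 0.0568
```

Call:
run_rows(
  plan=[
    [0,0,0,0],
    [0,0,0,0],
    [0,0,0,0],
    [0,0,0,0],
  ],
  finger_gap=0.085,
  only="ee_pos|ft|open",
)

```text
ee_pos: [0.6269, -0.0185, 0.0611]
ft_force: [-0.1, -0.3, -0.3]
opening: 0.0849
```

Call:
run_rows(
  plan=[
    [0,0,-0.03,0],
    [0,0,-0.07,0],
    [0,0,-0.11,0],
    [0,0,-0.14,0],
    [0,0,-0.14,0],
  ],
  only="ee_pos|ft|open",
)

```text
ee_pos: [0.6297, -0.0186, 0.2073]
ft_force: [1.5, -0.4, 1.0]
opening: 0.0853
```

Call:
run_rows(
  plan=[
    [-0.02,-0.028,0,0],
    [-0.042,-0.056,0,0],
    [-0.064,-0.084,0,0],
    [-0.086,-0.112,0,0],
    [-0.108,-0.141,0,0],
  ],
  quiet=true,
)

```text
ok
```

Call:
run_rows(
  plan=[
    [-0.02,-0.028,0,0],
    [-0.042,-0.056,0,0],
    [-0.064,-0.084,0,0],
    [-0.086,-0.112,0,0],
    [-0.108,-0.141,0,0],
  ],
  finger_gap=0.075,
  quiet=true,
)

```text
ok
```

Call:
run_rows(
  plan=[
    [0,0,0,0],
    [0,0,0,0],
  ],
)

```text
t: 6.83
ee_pos: [0.4094, 0.265, 0.2005]
tool_rot: [-180.0, -0.1, 0.2]
ft_force: [0.0, -0.9, 0.6]
opening: 0.0749
finger_force: 0.0
```

Run:
```python
from workcell import robot, imaging, readout, close_job; import cv2,numpy as np
from h import *
o=readout.observe();print(np.round(o['ee_pos'],4))
s=imaging.camera("scene");a=s["color"];b=imaging.camera("top")["color"]
cv2.imwrite("pics/g3.png",np.hstack([cv2.resize(a[80:320,280:520],(400,400)),cv2.resize(b[140:280,200:340],(400,400))])[:,:,::-1])
```

```text
[0.4094 0.265  0.2005]
```

View pics/g3.png

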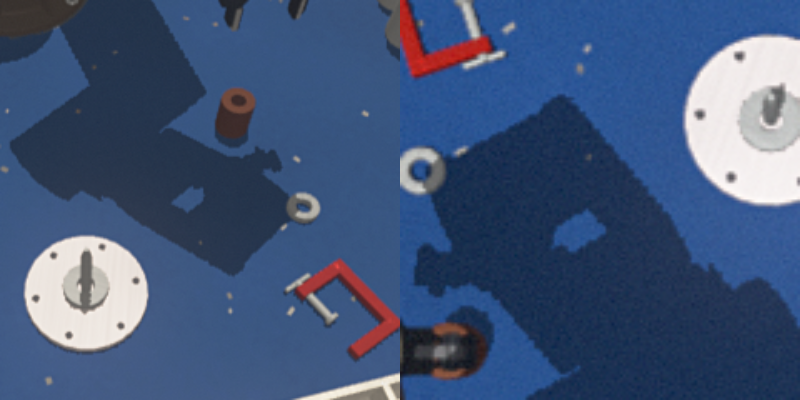

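The wide washer lies flat around the spindle. In the scene crop it is at (86,287), concentric with the table. Next I'll grasp the drum.

Call:
run_rows(
  plan=[
    [0.001,0.001,0.035,0],
    [0.001,0.001,0.075,0],
    [0.001,0.001,0.115,0],
    [0.001,0.001,0.145,0],
    [0.001,0.001,0.166,0],
  ],
  only="ee_pos|ft|open",
)

```text
ee_pos: [0.4112, 0.2609, 0.0312]
ft_force: [-0.5, -1.2, 0.2]
opening: 0.075
```

Call:
run_rows(
  plan=[
    [0,0,0,0],
  ],
  only="ee_pos|ft|open",
)

```text
ee_pos: [0.4102, 0.2604, 0.0304]
ft_force: [-1.5, -0.5, -0.5]
opening: 0.0748
```

Call:
run_rows(
  plan=[
    [0,0,0,0],
    [0,0,0,0],
    [0,0,0,0],
    [0,0,0,0],
    [0,0,0,0],
  ],
  finger_gap=0.04,
  clamp_n=60,
  only="ee_pos|ft|open|finger",
)

```text
ee_pos: [0.4127, 0.263, 0.0355]
ft_force: [1.1, -4.1, 13.7]
opening: 0.0477
finger_force: 63.2
```

Call:
run_rows(
  plan=[
    [0,0,-0.02,0],
    [0,0,-0.055,0],
    [0,0,-0.095,0],
    [0,0,-0.12,0],
    [0,0,-0.14,0],
  ],
  only="ee_pos|ft|open|finger",
)

```text
ee_pos: [0.4122, 0.263, 0.1775]
ft_force: [0.8, 1.4, -1.7]
opening: 0.0476
finger_force: 62.8
```

Call:
run_rows(
  plan=[
    [0.02,0.028,0,0],
    [0.042,0.056,0,0],
    [0.064,0.084,0,0],
    [0.086,0.112,0,0],
    [0.108,0.14,0,0],
  ],
  quiet=true,
)

```text
ok
```

Call:
run_rows(
  plan=[
    [0.022,0.028,0,0],
    [0.044,0.056,0,0],
    [0.066,0.084,0,0],
    [0.088,0.112,0,0],
    [0.108,0.14,0,0],
  ],
  quiet=true,
)

```text
ok
```

Call:
run_rows(
  plan=[
    [0,0,0,0],
    [0,0,0,0],
    [0,0,0,0],
  ],
)

```text
t: 9.35
ee_pos: [0.627, -0.0175, 0.1744]
tool_rot: [-180.0, -0.0, -0.0]
ft_force: [-0.3, 0.9, -2.2]
opening: 0.0477
finger_force: 62.8
```

Run:
```python
from workcell import robot, imaging, readout, close_job; import cv2,numpy as np
from h import *
o=readout.observe();print(np.round(o['ee_pos'],4))
s=imaging.camera("scene");a=s["color"]
cv2.imwrite("pics/g4.png",cv2.resize(a[130:300,240:420],(720,600))[:,:,::-1])
for z in(.142,.202,.122): print(z,np.round((np.array(project(s,(.627,-.0172,z)))-(240,130))*(4,600/170)))
```

```text
[ 0.627  -0.0175  0.1744]
0.142 [367. 331.]
0.202 [368. 273.]
0.122 [367. 349.]
```

View pics/g4.png

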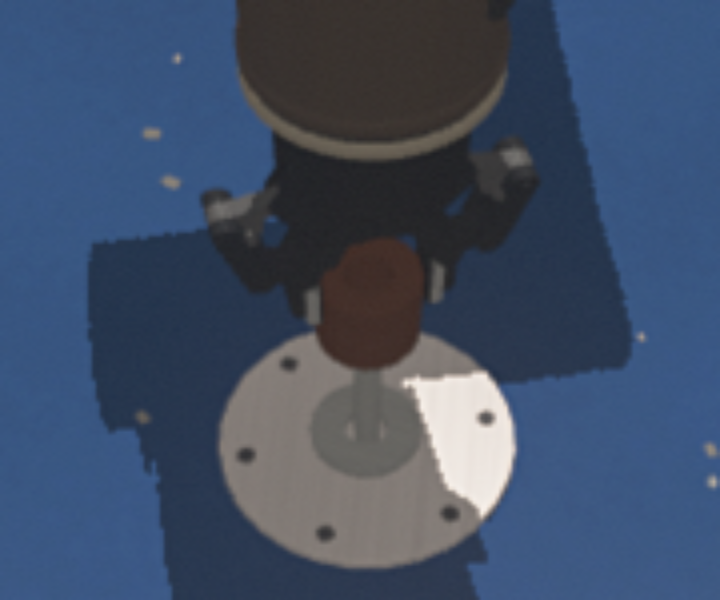

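The drum hangs upright over the spindle. Its bottom centre is at about (368,328), against a predicted (367,331). I'll lower it.

Call:
run_rows(
  plan=[
    [0,0,0.02,0],
    [0,0,0.045,0],
    [0,0,0.07,0],
    [0,0,0.095,0],
    [0,0,0.108,0],
  ],
  only="ee_pos|ft|open",
)

```text
ee_pos: [0.6265, -0.0163, 0.0642]
ft_force: [0.3, -0.3, -1.4]
opening: 0.0477
```

Call:
run_rows(
  plan=[
    [0,0,0.004,0],
    [0,0,0.005,0],
    [0,0,0.005,0],
  ],
  only="ee_pos|ft|open",
)

```text
ee_pos: [0.6273, -0.017, 0.0615]
ft_force: [-0.4, -0.2, -1.2]
opening: 0.0478
```

Call:
run_rows(
  plan=[
    [0,0,0,0],
    [0,0,0,0],
    [0,0,0,0],
    [0,0,0,0],
  ],
  finger_gap=0.075,
  only="ee_pos|ft|open",
)

```text
ee_pos: [0.6277, -0.0175, 0.0614]
ft_force: [-0.3, -0.5, -0.3]
opening: 0.0748
```

Call:
run_rows(
  plan=[
    [0,0,-0.03,0],
    [0,0,-0.07,0],
    [0,0,-0.11,0],
    [0,0,-0.13,0],
    [0,0,-0.13,0],
  ],
  only="ee_pos|ft|open",
)

```text
ee_pos: [0.6301, -0.0176, 0.1965]
ft_force: [0.5, 0.3, 0.6]
opening: 0.075
```

Call:
run_rows(
  plan=[
    [-0.005,-0.03,0,0],
    [-0.011,-0.065,0,0],
    [-0.017,-0.1,0,0],
    [-0.022,-0.135,0,0],
    [-0.027,-0.165,0,0],
  ],
  quiet=true,
)

```text
ok
```

Call:
run_rows(
  plan=[
    [-0.005,-0.035,0,0],
    [-0.011,-0.07,0.02,0],
    [-0.017,-0.105,0.05,0],
    [-0.022,-0.14,0.08,0],
    [-0.0255,-0.16,0.11,0],
  ],
  finger_gap=0.06,
  quiet=true,
)

```text
ok
```

Call:
run_rows(
  plan=[
    [0,0,0,0],
    [0,0,0,0],
  ],
)

```text
t: 11.82
ee_pos: [0.5734, 0.3059, 0.0815]
tool_rot: [179.9, 0.2, 0.1]
ft_force: [0.9, -0.5, 1.0]
opening: 0.0601
finger_force: 0.0
```

Run:
```python
from workcell import robot, imaging, readout, close_job; import cv2,numpy as np
o=readout.observe();print(np.round(o['ee_pos'],4))
a=imaging.camera("scene")["color"]
cv2.imwrite("pics/g5.png",cv2.resize(a[130:300,280:520],(720,510))[:,:,::-1])
```

```text
[0.5734 0.3059 0.0815]
```

View pics/g5.png

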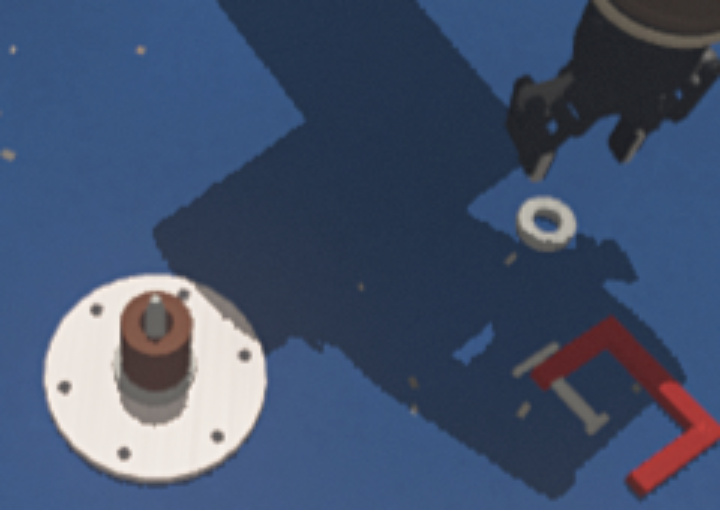

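The thick drum stands on the washer at crop (155,340), and the clamp is untouched. Next is the small washer at crop (547,222).

Call:
run_rows(
  plan=[
    [0.002,-0.0015,0.02,0],
    [0.002,-0.0015,0.045,0],
    [0.002,-0.0015,0.065,0],
    [0.002,-0.0015,0.072,0],
    [0.002,-0.0015,0.072,0],
  ],
  only="ee_pos|ft|open",
)

```text
ee_pos: [0.5773, 0.3055, 0.0115]
ft_force: [-0.4, 0.0, 0.2]
opening: 0.0598
```

Call:
run_rows(
  plan=[
    [0,0,0.003,0],
    [0,0,0.006,0],
    [0,0,0.006,0],
    [0,0,0.006,0],
  ],
  only="ee_pos|ft|open",
)

```text
ee_pos: [0.5778, 0.3069, 0.0067]
ft_force: [0.4, -0.2, -0.1]
opening: 0.0598
```

Run:
```python
from workcell import robot, imaging, readout, close_job; import cv2,numpy as np
o=readout.observe();print(np.round(o['ee_pos'],4))
a=imaging.camera("scene")["color"]
cv2.imwrite("pics/g6.png",cv2.resize(a[150:240,410:530],(600,450))[:,:,::-1])
```

```text
[0.5778 0.3069 0.0067]
```

View pics/g6.png

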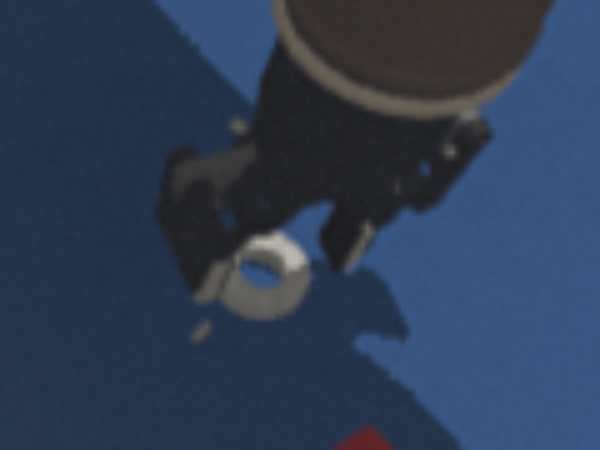

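The fingers straddle the washer with room on both sides, though it is a little nearer the left one. Closing will centre it.

Call:
run_rows(
  plan=[
    [-0.001,0,0.002,0],
    [-0.001,0,0.002,0],
  ],
  only="ee_pos|ft|open",
)

```text
ee_pos: [0.5761, 0.3068, 0.0038]
ft_force: [-0.2, -0.7, -0.2]
opening: 0.0599
```

Call:
run_rows(
  plan=[
    [0,0,0,0],
    [0,0,0,0],
    [0,0,0,0],
    [0,0,0,0],
    [0,0,0,0],
  ],
  finger_gap=0.035,
  clamp_n=50,
  only="ee_pos|ft|open|finger",
)

```text
ee_pos: [0.5762, 0.3068, 0.0044]
ft_force: [-2.9, -1.2, 10.6]
opening: 0.0409
finger_force: 49.0
```

Call:
run_rows(
  plan=[
    [0,0,-0.02,0],
    [0,0,-0.055,0],
    [0,0,-0.095,0],
    [0,0,-0.135,0],
    [0,0,-0.17,0],
  ],
  only="ee_pos|ft|open|finger",
)

```text
ee_pos: [0.5762, 0.3068, 0.1762]
ft_force: [1.6, 0.8, -0.7]
opening: 0.0405
finger_force: 50.9
```

Call:
run_rows(
  plan=[
    [0.006,0.03,0,0],
    [0.012,0.065,0,0],
    [0.018,0.1,0,0],
    [0.024,0.135,0,0],
    [0.028,0.168,0,0],
  ],
  quiet=true,
)

```text
ok
```

Call:
run_rows(
  plan=[
    [0.005,0.035,0,0],
    [0.01,0.07,0,0],
    [0.015,0.105,0,0],
    [0.02,0.135,0,0],
    [0.0235,0.156,0,0],
  ],
  quiet=true,
)

```text
ok
```

Call:
run_rows(
  plan=[
    [0,0,0,0],
    [0,0,0,0],
    [0,0,0,0],
  ],
)

```text
t: 14.75
ee_pos: [0.6275, -0.0168, 0.1737]
tool_rot: [-180.0, 0.0, -0.0]
ft_force: [0.1, -0.3, -1.0]
opening: 0.0408
finger_force: 50.9
```

Run:
```python
from workcell import robot, imaging, readout, close_job; import cv2,numpy as np
from h import *
o=readout.observe();print(np.round(o['ee_pos'],4))
s=imaging.camera("scene");a=s["color"]
cv2.imwrite("pics/g7.png",cv2.resize(a[150:270,270:390],(600,600),interpolation=cv2.INTER_CUBIC)[:,:,::-1])
for z in(.172,.178,.184,.122,.084): print(z,np.round((np.array(project(s,(.627,-.0172,z)))-(270,150))*5))
```

```text
[ 0.6275 -0.0168  0.1737]
0.172 [310. 330.]
0.178 [310. 321.]
0.184 [310. 313.]
0.122 [309. 395.]
0.084 [309. 440.]
```

View pics/g7.png

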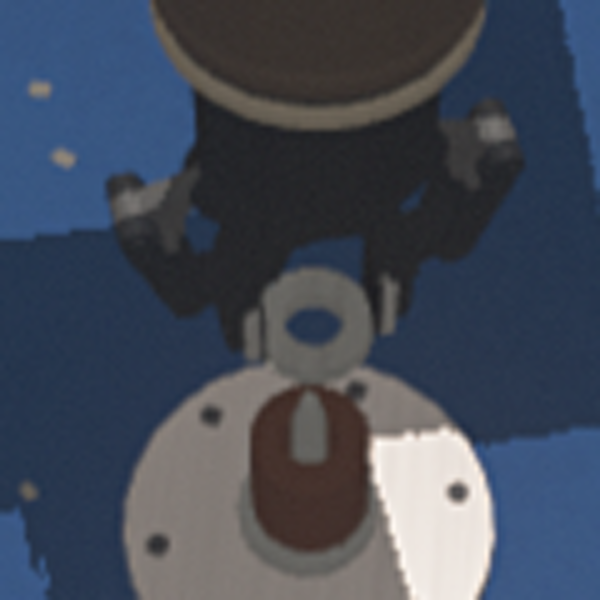

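The washer hole is at (315,325) and the spindle at x=309, so it sits about 2 mm off toward +y. I'll correct that while lowering.

Call:
run_rows(
  plan=[
    [0,0.002,0.01,0],
    [0,0.002,0.025,0],
    [0,0.002,0.045,0],
    [0,0.002,0.065,0],
    [0,0.002,0.077,0],
  ],
  only="ee_pos|ft|open",
)

```text
ee_pos: [0.6265, -0.0182, 0.0943]
ft_force: [-0.6, -0.8, -1.9]
opening: 0.0412
```

Call:
run_rows(
  plan=[
    [0,0,0.003,0],
    [0,0,0.006,0],
    [0,0,0.006,0],
  ],
  only="ee_pos|ft|open",
)

```text
ee_pos: [0.6278, -0.0189, 0.0908]
ft_force: [0.3, -0.1, -0.3]
opening: 0.0408
```

Call:
run_rows(
  plan=[
    [0,0,0,0],
    [0,0,0,0],
    [0,0,0,0],
    [0,0,0,0],
  ],
  finger_gap=0.065,
  only="ee_pos|ft|open",
)

```text
ee_pos: [0.6281, -0.0193, 0.0915]
ft_force: [0.4, -0.8, -0.6]
opening: 0.0648
```

Call:
run_rows(
  plan=[
    [0,0,-0.03,0],
    [0,0,-0.06,0],
    [0,0,-0.09,0],
    [0,0,-0.09,0],
  ],
  only="ee_pos|ft|open",
)

```text
ee_pos: [0.6308, -0.0195, 0.1868]
ft_force: [0.9, 0.1, 0.4]
opening: 0.065
```

Call:
run_rows(
  plan=[
    [-0.006,0.03,0,0],
    [-0.012,0.06,0,0],
    [-0.018,0.09,0,0],
    [-0.024,0.12,0,0],
    [-0.029,0.15,0,0],
  ],
  finger_gap=0.055,
  quiet=true,
)

```text
ok
```

Call:
run_rows(
  plan=[
    [-0.005,0.03,0,0],
    [-0.01,0.06,0.02,0],
    [-0.015,0.09,0.04,0],
    [-0.02,0.115,0.07,0],
    [-0.0255,0.126,0.09,0],
  ],
  quiet=true,
)

```text
ok
```

Call:
run_rows(
  plan=[
    [0,0,0,0],
    [0,0,0,0],
  ],
)

```text
t: 17.13
ee_pos: [0.5723, -0.2954, 0.09]
tool_rot: [-179.9, 0.1, -0.1]
ft_force: [0.6, -0.2, 0.2]
opening: 0.0549
finger_force: 0.0
```

Run:
```python
from workcell import robot, imaging, readout, close_job; import cv2,numpy as np
o=readout.observe();print(np.round(o['ee_pos'],4))
a=imaging.camera("scene")["color"]
im=cv2.resize(a[150:310,160:400],(780,520));im[:,:330]=cv2.convertScaleAbs(im[:,:330],alpha=2)
cv2.imwrite("pics/g8.png",im[:,:,::-1])
```

```text
[ 0.5723 -0.2954  0.09  ]
```

View pics/g8.png

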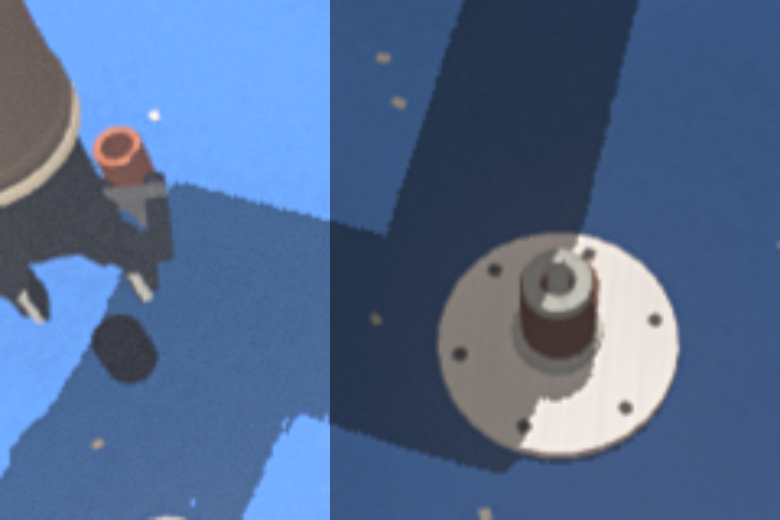

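The small washer is seated on the drum at crop (557,285), with the spindle visible in its bore. Next I'll grasp the cap at crop (125,348).

Call:
run_rows(
  plan=[
    [0.0005,0,0.015,0],
    [0.0005,0,0.035,0],
    [0.0005,0,0.055,0],
    [0.0005,0,0.068,0],
    [0.0005,0,0.068,0],
  ],
  only="ee_pos|ft|open",
)

```text
ee_pos: [0.5734, -0.2939, 0.0216]
ft_force: [-1.6, -0.4, 0.3]
opening: 0.0553
```

Call:
run_rows(
  plan=[
    [0,0,0,0],
    [0,0,0,0],
    [0,0,0,0],
    [0,0,0,0],
    [0,0,0,0],
  ],
  finger_gap=0.025,
  clamp_n=30,
  only="ee_pos|ft|open|finger",
)

```text
ee_pos: [0.5746, -0.2955, 0.024]
ft_force: [0.3, 0.6, 7.2]
opening: 0.0324
finger_force: 29.8
```

Call:
run_rows(
  plan=[
    [0,0,-0.02,0],
    [0,0,-0.055,0],
    [0,0,-0.095,0],
    [0,0,-0.135,0],
    [0,0,-0.17,0],
  ],
  only="ee_pos|ft|open|finger",
)

```text
ee_pos: [0.5738, -0.2953, 0.1959]
ft_force: [1.2, -0.2, -1.1]
opening: 0.0324
finger_force: 30.5
```

Call:
run_rows(
  plan=[
    [0.006,-0.03,0,0],
    [0.012,-0.06,0,0],
    [0.018,-0.09,0,0],
    [0.024,-0.12,0,0],
    [0.029,-0.15,0,0],
  ],
  quiet=true,
)

```text
ok
```

Call:
run_rows(
  plan=[
    [0.005,-0.03,0,0],
    [0.01,-0.06,0,0],
    [0.015,-0.09,0,0],
    [0.02,-0.115,0,0],
    [0.025,-0.127,0,0],
  ],
  quiet=true,
)

```text
ok
```

Call:
run_rows(
  plan=[
    [0,0,0,0],
    [0,0,0,0],
    [0,0,0,0],
  ],
)

```text
t: 19.52
ee_pos: [0.6276, -0.0192, 0.1929]
tool_rot: [180.0, 0.0, -0.0]
ft_force: [0.1, -1.1, -0.4]
opening: 0.032
finger_force: 30.5
```

Run:
```python
from workcell import robot, imaging, readout, close_job; import cv2,numpy as np
from h import *
o=readout.observe();print(np.round(o['ee_pos'],4))
s=imaging.camera("scene");a=s["color"]
im=cv2.resize(a[150:270,270:390],(600,600),interpolation=cv2.INTER_CUBIC)
cv2.imwrite("pics/g9.png",cv2.convertScaleAbs(im,alpha=2)[:,:,::-1])
for z in(.165,.205,.122,.096): print(z,np.round((np.array(project(s,(.627,-.0172,z)))-(270,150))*5))
```

```text
[ 0.6276 -0.0192  0.1929]
0.165 [310. 339.]
0.205 [310. 282.]
0.122 [309. 395.]
0.096 [309. 426.]
```

View pics/g9.png

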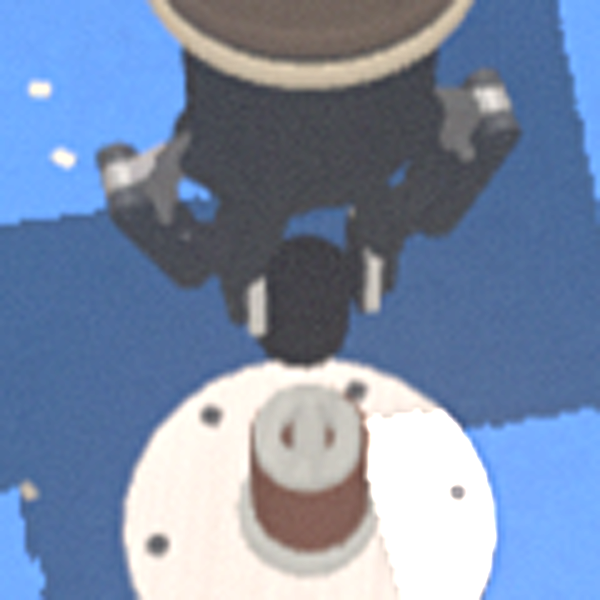

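The cap's mouth centre is at about (305,330), against a predicted (310,332). I'll correct 2 mm and lower.

Call:
run_rows(
  plan=[
    [0,-0.002,0.01,0],
    [0,-0.002,0.025,0],
    [0,-0.002,0.045,0],
    [0,-0.002,0.06,0],
    [0,-0.002,0.066,0],
  ],
  only="ee_pos|ft|open",
)

```text
ee_pos: [0.6264, -0.0169, 0.1241]
ft_force: [0.6, -0.1, -0.3]
opening: 0.0324
```

Call:
run_rows(
  plan=[
    [0,0,0.003,0],
    [0,0,0.005,0],
    [0,0,0.005,0],
  ],
  only="ee_pos|ft|open",
)

```text
ee_pos: [0.6278, -0.0165, 0.1219]
ft_force: [-0.3, 0.5, -0.4]
opening: 0.0325
```

Call:
run_rows(
  plan=[
    [0,0,0,0],
    [0,0,0,0],
    [0,0,0,0],
    [0,0,0,0],
  ],
  finger_gap=0.06,
  only="ee_pos|ft|open",
)

```text
ee_pos: [0.628, -0.0162, 0.1223]
ft_force: [-0.3, 0.4, 1.2]
opening: 0.0603
```

Call:
run_rows(
  plan=[
    [0,0,-0.03,0],
    [0,0,-0.07,0],
    [0,0,-0.1,0],
    [0,0,-0.1,0],
  ],
  only="ee_pos|ft|open",
)

```text
ee_pos: [0.6309, -0.0164, 0.2284]
ft_force: [1.1, -0.1, 1.1]
opening: 0.0603
```

Call:
run_rows(
  plan=[
    [-0.01,-0.03,0,0],
    [-0.03,-0.06,0,0],
    [-0.05,-0.09,0,0],
    [-0.07,-0.12,0,0],
    [-0.09,-0.15,0,0],
  ],
  quiet=true,
)

```text
ok
```

Call:
run_rows(
  plan=[
    [0,0,0,0],
    [0,0,0,0],
    [0,0,0,0],
  ],
)

```text
t: 21.57
ee_pos: [0.538, 0.1339, 0.2221]
tool_rot: [180.0, -0.0, 0.1]
ft_force: [-0.0, -0.7, 0.0]
opening: 0.0602
finger_force: 0.0
```

Run:
```python
from workcell import robot, imaging, readout, close_job; import cv2,numpy as np
from h import *
s=imaging.camera("scene");a=s["color"];b=imaging.camera("top")["color"]
im=np.hstack([cv2.resize(a[200:300,280:380],(400,400),interpolation=cv2.INTER_CUBIC),cv2.resize(b[130:230,280:380],(400,400),interpolation=cv2.INTER_CUBIC)])
cv2.imwrite("pics/g10.png",cv2.convertScaleAbs(im,alpha=1.5)[:,:,::-1])
for z in(.096,.136): print(z,np.round((np.array(project(s,(.627,-.0172,z)))-(280,200))*4))
```

```text
0.096 [207. 141.]
0.136 [207. 102.]
```

View pics/g10.png

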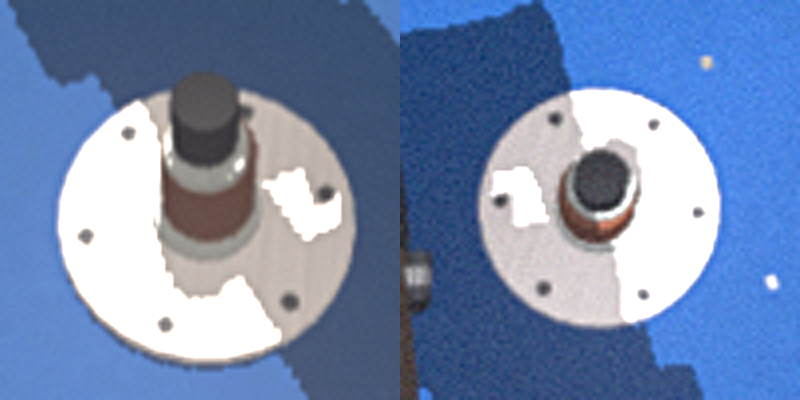

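The full stack is seated. The cap's top centre is at about (205,101), against a predicted (207,102), and all parts are upright. I'll hand it in.

```bash
python3 -c "
from workcell import robot, imaging, readout, close_job;print(close_job())"
```

```text
the job is handed in; nothing more can be done
None
```

The spindle now carries, from the table up, the wide washer, thick drum, small washer and cap; the last pictures showed all four upright and seated, the gripper never went near the thin drum, tin or clamp, and the job was handed in at about 22 s (no verdict was returned).

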